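Pack the ordered spice tins and clamp the box shut

ROBOT

A 6-joint arm with a two-finger parallel gripper is mounted at the origin on the work surface. World frame = base frame: x ahead of the robot, y to its left, z up, the work surface at z = 0. Lengths are in m, angles in rad, forces in N, time in s.
With the tool pointing down it reaches from about 0.3 to 0.775 m from the base axis. Payload 14.6 kg.
Tool frame: the origin (TCP) lies midway between the tips of the shut fingers; the grasp point (between the pads) lies 19 mm behind it; z points along the fingers, y is the direction in which the jaws open and shut (so a half turn about z gives the same grasp; the last joint's range is limited). The gripper opens to 94 mm and grips with 3 to 60 N. Pads are 16 mm wide; open, the fingers measure 119 mm over their backs; the gripper's body (75 mm by 177 mm) begins 78 mm behind the grasp point.
Start: joints at [1.202, 0.3, 1.521, -0, 1.321, -0.067], TCP at [0.163, 0.525, 0.205] pointing down, gripper open.
Joint ranges: [-3.03, 3.03], [-0.79, 2.21], [0.23, 2.52], [-1.04, 4.18], [0, 3.07], [-2.55, 2.55]. Speed limits (rad/s): [2.22, 2.22, 2.57, 3.14, 3.14, 3.14].

INTERFACE

Orientations are given as a unit quaternion [x, y, z, w].
In Python, from workcell import move_pose, move_straight, goto_joints, release, gripper_close, pause, solve_ik, get_state, camera, camera_model, PlanningError, finish_job gives the robot as it stands. The module is installed in compiled form; this text tells all that it offers. Calls block until the motion is done:
- move_pose(position, orientation): joint-space move of the TCP to a pose.
- move_straight(position, orientation=None, speed=0.15, contact_N=None): straight line of the TCP; orientation=None keeps the orientation; speed is the mean speed in m/s. With contact_N (N) it stops when the force on the tool has changed by that much, and returns True; else False.
- goto_joints(angles): joint-space move.
- release() and gripper_close(): open the fingers fully, or close them until they stop; the grip force is fixed at half the most.
- pause(seconds).
- solve_ik(position, orientation): joint angles nearest the present ones, or None.
- get_state(): the state.
- camera(name): name is "scene" or "top"; returns (picture, depth): 480x640x3 uint8, red, green, blue; 480x640 float32, m along the optical axis (not along the pixel's ray), 0 where there is no reading.
- camera_model(name): a dict with "camera_matrix" (3x3 intrinsics, pixels), "cam_to_world" (4x4, takes a point from camera to world coordinates). Camera axes: x right, y down, z forward; pixel columns grow to the right and rows downward; lengths in m; the calibration is good to about 2 mm. A picture is of the moment at which its call begins. camera_model takes no time and is no camera call.
A pose or a line that the arm cannot do raises PlanningError and nothing moves.
- finish_job(): hands the job in, once; it reports no verdict.
The state is a dict: "time": time; "qpos": joint angles; "joint_velocities": joint speeds; "joint_torque": joint torques, N m; "eef_pos": TCP position; "tcp_rot": TCP orientation; "contact_force": force on the tool from outside, world axes, zero at the start; "ft_torque": the same for the moment, N m; "finger_gap": finger opening in m.
Only numpy, scipy, OpenCV 4.12 (cv2) and the standard library are available. Lean on these libraries where they do the work, as an engineer would, in place of code of your own. Each camera call takes 0.05 s, during which the arm holds its last target.

TASK

The mosaic tile on the dark wooden coaster shows the order: swing the clamp of the blue box right back, take the lid off and put it down on the counter beside the box, put every tin of that tile's colour into the box, then seat the lid squarely on the box again and swing the clamp over so that it rests down on the lid. Leave the tins of the other colour on the rack and everything else where it stands.

Things in the scene. Friction and masses are not known exactly. Their poses are not given: they have to be found in the camera images.
- red_1: a closed square spice tin with a red cap and red band, 36 x 36 x 50 mm, 70 g; origin at the centre of its underside, z up through the cap, x and y square to its sides; stands on a rack tray at the start (there may be none of this name: 6 or 7 of the 8 tins are present)
- red_2: a closed square spice tin with a red cap and red band, 36 x 36 x 50 mm, 70 g; origin at the centre of its underside, z up through the cap, x and y square to its sides; stands on a rack tray at the start (there may be none of this name: 6 or 7 of the 8 tins are present)
- red_3: a closed square spice tin with a red cap and red band, 36 x 36 x 50 mm, 70 g; origin at the centre of its underside, z up through the cap, x and y square to its sides; stands on a rack tray at the start (there may be none of this name: 6 or 7 of the 8 tins are present)
- red_4: a closed square spice tin with a red cap and red band, 36 x 36 x 50 mm, 70 g; origin at the centre of its underside, z up through the cap, x and y square to its sides; stands on a rack tray at the start (there may be none of this name: 6 or 7 of the 8 tins are present)
- yellow_1: a closed square spice tin with a yellow cap and yellow band, 36 x 36 x 50 mm, 70 g; origin at the centre of its underside, z up through the cap, x and y square to its sides; stands on a rack tray at the start (there may be none of this name: 6 or 7 of the 8 tins are present)
- yellow_2: a closed square spice tin with a yellow cap and yellow band, 36 x 36 x 50 mm, 70 g; origin at the centre of its underside, z up through the cap, x and y square to its sides; stands on a rack tray at the start (there may be none of this name: 6 or 7 of the 8 tins are present)
- yellow_3: a closed square spice tin with a yellow cap and yellow band, 36 x 36 x 50 mm, 70 g; origin at the centre of its underside, z up through the cap, x and y square to its sides; stands on a rack tray at the start (there may be none of this name: 6 or 7 of the 8 tins are present)
- yellow_4: a closed square spice tin with a yellow cap and yellow band, 36 x 36 x 50 mm, 70 g; origin at the centre of its underside, z up through the cap, x and y square to its sides; stands on a rack tray at the start (there may be none of this name: 6 or 7 of the 8 tins are present)
- rack: fixed stepped steel spice rack, three trays each 73 (x) x 226 (y) mm with 10 mm lips; origin at the centre of its footprint on the counter, x runs from the low front tray (robot side) to the high back tray. Tray centres at rack x = -75, 0, +75 mm, tray floors 20, 60, 100 mm above the counter. Tins stand about 72 mm apart or more along y, sides roughly square to the rack
- spice_box: fixed open blue plastic box, outside 204 (x) x 112 (y) x 66 (z) mm, walls and floor 4 mm, inside 196 x 104 x 62 mm; origin at the centre of its underside, z up. The clamp's two posts stand 105 mm to its -y side, up to 112 mm high. Four tins fit in one row along x, 46 mm apart
- lid: loose white lid of the box, about 180 g: plate 212 (x) x 120 (y) x 6 mm with a 190 x 98 x 5 mm plug below that drops into the box mouth, and a black bar handle along x on top, 60 long x 14 thick x 30 mm high, in the middle. Origin at the centre of the plug's underside; handle from 11 to 41 mm above the origin. Seated on the box its origin is 61 mm above the box's origin and its x and y axes lie along those of the box (a half turn is as good)
- clamp (a joint): angle in rad of the swing-over clamp, a U-shaped steel arm hinged along the box's x axis. 0: down, its two rubber feet resting on the seated lid (-0.1 if no lid is there); about 1.57 upright; 2.2: swung right back over the -y side, against its stop. Over centre it drops by its own weight to either side (about 2 N at the bar, damped hinge)
- clamp_hinge (a point): centre of the clamp's hinge axis: box coordinates (0, -105, 102) mm; the axis is the box's x
- clamp_bar (a point): centre of the clamp's red round cross bar, 12 mm in diameter, 130 mm long along the box's x, free on its middle 110 mm; 155 mm from the hinge axis. At clamp angle a it lies at box y = -105 + 155 cos a, z = 102 + 155 sin a (mm). With the clamp down it is 30 mm above the lid's plate
- order_coaster: fixed dark wooden coaster, 80 x 80 x 4 mm: the tile lying on it names the order; origin at the centre of its underside
- spare_coaster: fixed pale cork coaster of the same size, which holds the tile that is not wanted
- tile_red: fixed mosaic tile with a red face, 50 x 50 x 8 mm, on one of the two coasters; origin at the centre of its underside
- tile_yellow: fixed mosaic tile with a yellow face, 50 x 50 x 8 mm, on the other coaster; origin at the centre of its underside
- pot: aluminium couscous pot, 200 mm across, 150 mm high, origin at the centre of its underside; leave alone
- tumbler: glass tumbler, 68 mm across, 100 mm high, origin at the centre of its underside; leave alone
- ladle: wooden ladle, 280 mm long, lying along its x; leave alone
There are look-alikes about, which are no part of the job. What is shaped like the yellow_2 but green or white is not meant.

How it is judged:
On the way, in this order (a step that is already met when the one before it is completed fails the run):
1. the clamp is swung back over centre and stays there (value of joint clamp above 1.9 rad), for 0.2 s.
2. the lid is off and put down, let go, its centre more than 10 cm from the box's (horizontal distance between lid and spice_box above 0.1 m and height (world z) of lid below 0.04 m and contact force between the fingers and lid below 0.2 N), for 0.2 s.
3. every tin of the ordered colour is in the box and let go, with the lid still off (((horizontal distance between tile_red and order_coaster below 0.03 m and (x of red_1 in the frame of spice_box between -0.1 and 0.1 m and y of red_1 in the frame of spice_box between -0.054 and 0.054 m and z of red_1 in the frame of spice_box below 0.058 m and contact force between the fingers and red_1 below 0.2 N) and (x of red_2 in the frame of spice_box between -0.1 and 0.1 m and y of red_2 in the frame of spice_box between -0.054 and 0.054 m and z of red_2 in the frame of spice_box below 0.058 m and contact force between the fingers and red_2 below 0.2 N) and (x of red_3 in the frame of spice_box between -0.1 and 0.1 m and y of red_3 in the frame of spice_box between -0.054 and 0.054 m and z of red_3 in the frame of spice_box below 0.058 m and contact force between the fingers and red_3 below 0.2 N) and (x of red_4 in the frame of spice_box between -0.1 and 0.1 m and y of red_4 in the frame of spice_box between -0.054 and 0.054 m and z of red_4 in the frame of spice_box below 0.058 m and contact force between the fingers and red_4 below 0.2 N)) or (horizontal distance between tile_yellow and order_coaster below 0.03 m and (x of yellow_1 in the frame of spice_box between -0.1 and 0.1 m and y of yellow_1 in the frame of spice_box between -0.054 and 0.054 m and z of yellow_1 in the frame of spice_box below 0.058 m and contact force between the fingers and yellow_1 below 0.2 N) and (x of yellow_2 in the frame of spice_box between -0.1 and 0.1 m and y of yellow_2 in the frame of spice_box between -0.054 and 0.054 m and z of yellow_2 in the frame of spice_box below 0.058 m and contact force between the fingers and yellow_2 below 0.2 N) and (x of yellow_3 in the frame of spice_box between -0.1 and 0.1 m and y of yellow_3 in the frame of spice_box between -0.054 and 0.054 m and z of yellow_3 in the frame of spice_box below 0.058 m and contact force between the fingers and yellow_3 below 0.2 N) and (x of yellow_4 in the frame of spice_box between -0.1 and 0.1 m and y of yellow_4 in the frame of spice_box between -0.054 and 0.054 m and z of yellow_4 in the frame of spice_box below 0.058 m and contact force between the fingers and yellow_4 below 0.2 N))) and horizontal distance between lid and spice_box above 0.1 m), for 0.2 s.
4. the lid is seated in the box mouth with the clamp still back (horizontal distance between lid and spice_box below 0.008 m and z of lid in the frame of spice_box between 0.057 and 0.065 m and angle between lid's own z axis and vertical below 0.04 rad and angle between the x axis of lid and the x axis of spice_box, either way round below 0.1 rad and value of joint clamp above 1.6 rad), for 0.2 s.
5. the clamp is swung over and down on the lid (value of joint clamp between -0.05 and 0.06 rad), for 0.2 s.
At the end, for the whole second after the job is handed in: Ordered tins inside the box (origins under 58 mm up in it), the others within 3 cm of their start; lid seated (centre within 8 mm, height 4 mm, yaw 0.1 rad, tilt 0.04 rad), clamp resting on it (-0.05 to 0.06 rad), all let go and at rest (all of step 5 and ((horizontal distance between tile_red and order_coaster below 0.03 m and (x of red_1 in the frame of spice_box between -0.1 and 0.1 m and y of red_1 in the frame of spice_box between -0.054 and 0.054 m and z of red_1 in the frame of spice_box below 0.058 m and contact force between the fingers and red_1 below 0.2 N) and (x of red_2 in the frame of spice_box between -0.1 and 0.1 m and y of red_2 in the frame of spice_box between -0.054 and 0.054 m and z of red_2 in the frame of spice_box below 0.058 m and contact force between the fingers and red_2 below 0.2 N) and (x of red_3 in the frame of spice_box between -0.1 and 0.1 m and y of red_3 in the frame of spice_box between -0.054 and 0.054 m and z of red_3 in the frame of spice_box below 0.058 m and contact force between the fingers and red_3 below 0.2 N) and (x of red_4 in the frame of spice_box between -0.1 and 0.1 m and y of red_4 in the frame of spice_box between -0.054 and 0.054 m and z of red_4 in the frame of spice_box below 0.058 m and contact force between the fingers and red_4 below 0.2 N) and distance of each of yellow_1, yellow_2, yellow_3, yellow_4 from where it was at the start of the episode below 0.03 m) or (horizontal distance between tile_yellow and order_coaster below 0.03 m and (x of yellow_1 in the frame of spice_box between -0.1 and 0.1 m and y of yellow_1 in the frame of spice_box between -0.054 and 0.054 m and z of yellow_1 in the frame of spice_box below 0.058 m and contact force between the fingers and yellow_1 below 0.2 N) and (x of yellow_2 in the frame of spice_box between -0.1 and 0.1 m and y of yellow_2 in the frame of spice_box between -0.054 and 0.054 m and z of yellow_2 in the frame of spice_box below 0.058 m and contact force between the fingers and yellow_2 below 0.2 N) and (x of yellow_3 in the frame of spice_box between -0.1 and 0.1 m and y of yellow_3 in the frame of spice_box between -0.054 and 0.054 m and z of yellow_3 in the frame of spice_box below 0.058 m and contact force between the fingers and yellow_3 below 0.2 N) and (x of yellow_4 in the frame of spice_box between -0.1 and 0.1 m and y of yellow_4 in the frame of spice_box between -0.054 and 0.054 m and z of yellow_4 in the frame of spice_box below 0.058 m and contact force between the fingers and yellow_4 below 0.2 N) and distance of each of red_1, red_2, red_3, red_4 from where it was at the start of the episode below 0.03 m)) and horizontal distance between lid and spice_box below 0.008 m and z of lid in the frame of spice_box between 0.057 and 0.065 m and angle between lid's own z axis and vertical below 0.04 rad and angle between the x axis of lid and the x axis of spice_box, either way round below 0.1 rad and velocity of joint clamp below 0.05 rad/s and linear speed of lid below 0.02 m/s); the robot touches nothing.
It fails at once if a red tin was moved more than 3 cm although the yellow tile lies on the order coaster (horizontal distance between tile_yellow and order_coaster below 0.03 m and distance of any of red_1, red_2, red_3, red_4 from where it was at the start of the episode above 0.03 m).
It fails at once if a yellow tin was moved more than 3 cm although the red tile lies on the order coaster (horizontal distance between tile_red and order_coaster below 0.03 m and distance of any of yellow_1, yellow_2, yellow_3, yellow_4 from where it was at the start of the episode above 0.03 m).
It fails at once if the pot, tumbler or ladle was moved more than 3 cm (distance of any of pot, tumbler, ladle from where it was at the start of the episode above 0.03 m).
Of red_1, red_2, red_3, red_4, yellow_1, yellow_2, yellow_3, yellow_4 only 6 to 7 are there at a start; the rules pass over those that are not, and their reading is None.
At some moment in a run one of lid may be knocked a few centimetres aside while the robot is not near it.
Once in a run the grip may slacken for a moment while it holds something.
It also fails if it takes over 210 s, if anything falls off the work surface, if the arm or the gripper's body presses on something with over 40 N, if the wrist force passes 120 N, or if a joint passes its speed limit or range.

## Working session

There is one attempt and no reset: what is moved stays moved. The work goes in short steps, each a Python script; the robot and the scene stay as the last script left them, time stands still between calls to the robot, and variables do not carry over. Pictures are saved under pics/ and viewed, and the job is handed in when it is done.

```bash
ls; mkdir -p pics; python3 - <<'E'
from workcell import *
import cv2,numpy as np
s=get_state();print({k:np.round(v,3) for k,v in s.items()})
for n in("scene","top"):
    p,d=camera(n);cv2.imwrite(f"pics/{n}0.png",cv2.cvtColor(p,cv2.COLOR_RGB2BGR));np.save(f"pics/{n}0.npy",d)
    m=camera_model(n);print(n,np.round(m["camera_matrix"],1),np.round(m["cam_to_world"],3))
E
```

```text
pics
{'time': np.float64(0.0), 'qpos': array([ 1.202,  0.3  ,  1.522, -0.   ,  1.321, -0.067]), 'joint_velocities': array([ 0.   , -0.001,  0.002,  0.002,  0.001, -0.   ]), 'joint_torque': array([-0.0000e+00, -5.3181e+01, -3.5274e+01,  7.1000e-02,  2.4000e-02,
       -0.0000e+00]), 'eef_pos': array([0.163, 0.525, 0.205]), 'tcp_rot': array([ 0.15 ,  0.989, -0.001, -0.   ]), 'contact_force': array([0.53 , 0.424, 0.339]), 'ft_torque': array([-0.024,  0.015,  0.044]), 'finger_gap': np.float64(0.094)}
scene [[589.3   0.  323.2]
 [  0.  589.3 229.3]
 [  0.    0.    1. ]] [[-0.552  0.675 -0.489  1.143]
 [ 0.834  0.447 -0.323  0.544]
 [ 0.    -0.587 -0.81   1.142]
 [ 0.     0.     0.     1.   ]]
top [[522.5   0.  323.9]
 [  0.  522.5 249.5]
 [  0.    0.    1. ]] [[ 0.027 -0.982  0.189  0.282]
 [-0.999 -0.03  -0.012  0.127]
 [ 0.017 -0.188 -0.982  1.276]
 [ 0.     0.     0.     1.   ]]
```

View pics/scene0.png

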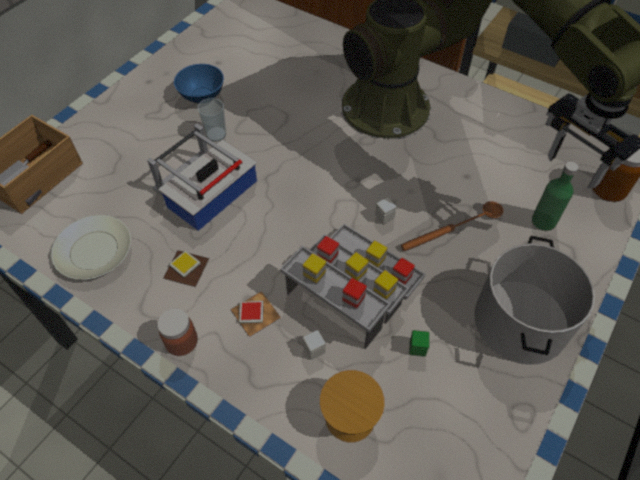

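View pics/top0.png

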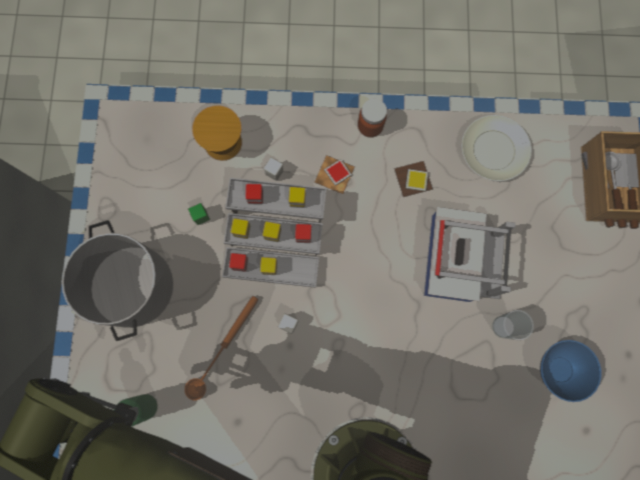

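The yellow tile, at top (416,180), lies on the dark coaster, so the order is yellow. I can see 4 yellow tins at top (297,196), (240,228), (272,230), (268,265) and 3 red ones. The box is near (460,255), with the clamp hinge on its right side, which is world -y. Next I'll zoom in and measure.

```bash
cat > H.py <<'E'
import numpy as np, cv2
from workcell import *
from scipy.spatial.transform import Rotation as R
MODEL={}
def cm(n):
    if n not in MODEL: 
        m=camera_model(n); MODEL[n]=(np.array(m["camera_matrix"]),np.array(m["cam_to_world"]))
    return MODEL[n]
def ray(n,uv):
    K,T=cm(n); uv=np.atleast_2d(uv).astype(float)
    d=np.c_[uv,np.ones(len(uv))]@np.linalg.inv(K).T@T[:3,:3].T
    return T[:3,3],d
def plane(n,uv,z):
    o,d=ray(n,uv); t=(z-o[2])/d[:,2]; return o+d*t[:,None]
def tri(u1,u2,n1="top",n2="scene"):
    o1,d1=ray(n1,u1);o2,d2=ray(n2,u2);d1=d1[0]/np.linalg.norm(d1);d2=d2[0]/np.linalg.norm(d2)
    t=np.linalg.lstsq(np.c_[d1,-d2],o2-o1,rcond=None)[0]
    a=o1+t[0]*d1;b=o2+t[1]*d2
    return (a+b)/2,np.linalg.norm(a-b)
def proj(n,P):
    K,T=cm(n); P=np.atleast_2d(P); c=(P-T[:3,3])@T[:3,:3]; q=c@K.T; return q[:,:2]/q[:,2:]
def cloud(n,d):
    K,T=cm(n); v,u=np.mgrid[0:480,0:640]
    c=np.stack([(u-K[0,2])/K[0,0]*d,(v-K[1,2])/K[1,1]*d,d],-1)
    return c@T[:3,:3].T+T[:3,3]
def snap(tag):
    out={}
    for n in("top","scene"):
        p,d=camera(n); cv2.imwrite(f"pics/{n}_{tag}.png",cv2.cvtColor(p,cv2.COLOR_RGB2BGR)); np.save(f"pics/{n}_{tag}.npy",d); out[n]=(p,d)
    return out
def load(tag):
    return {n:(cv2.cvtColor(cv2.imread(f"pics/{n}_{tag}.png"),cv2.COLOR_BGR2RGB),np.load(f"pics/{n}_{tag}.npy")) for n in("top","scene")}
def crop(tag,n,u0,u1,v0,v1,k,name):
    p=cv2.imread(f"pics/{n}_{tag}.png")[v0:v1,u0:u1]; cv2.imwrite(f"pics/{name}.png",cv2.resize(p,None,fx=k,fy=k,interpolation=cv2.INTER_CUBIC))
E
for n in top scene; do cp pics/${n}0.png pics/${n}_a.png; cp pics/${n}0.npy pics/${n}_a.npy; done
python3 - <<'E'
from H import *
crop("a","top",400,540,190,330,4,"c1"); crop("a","scene",130,280,90,240,4,"c2"); crop("a","top",210,350,150,300,4,"c3")
im=load("a")
for n in im:
    p,d=im[n];C=cloud(n,d);h=cv2.cvtColor(p,cv2.COLOR_RGB2HSV)
    for name,lo,hi in(("yellow",(22,140,90),(34,255,255)),("red",(0,170,90),(6,255,255)),("red2",(174,150,90),(180,255,255))):
        m=cv2.inRange(h,lo,hi); k,l,s,c=cv2.connectedComponentsWithStats(m)
        for i in range(1,k):
            if s[i][4]>60:
                P=C[l==i];P=P[P[:,2]>np.percentile(P[:,2],60)-0.006]
                print(n,name,s[i],c[i].round(1),P.mean(0).round(4),np.percentile(P[:,2],[5,95]).round(3))
E
```

```text
top yellow [409 172  16  16 218] [416.6 179.3] [ 0.7113 -0.1172  0.0182] [0.008 0.017]
top yellow [289 187  16  16 237] [296.7 194.6] [0.6216 0.1777 0.15  ] [0.147 0.154]
top yellow [231 219  17  16 228] [239.2 226.6] [0.5536 0.3083 0.11  ] [0.106 0.114]
top yellow [263 222  17  17 234] [271.1 229.9] [0.5482 0.2352 0.11  ] [0.106 0.114]
top yellow [261 257  15  16 221] [267.9 264.8] [0.4718 0.2413 0.0815] [0.066 0.074]
top red [329 163  18  18 183] [337.4 171.4] [0.7274 0.0831 0.0124] [0.008 0.016]
top red [247 185  14  14 194] [253.4 191.5] [0.6256 0.2745 0.15  ] [0.147 0.154]
top red [296 225  14  14 188] [302.8 231.6] [0.5447 0.1621 0.1163] [0.106 0.114]
top red [231 254  14  14 175] [237.3 260.6] [0.481  0.3138 0.0702] [0.067 0.074]
scene yellow [367 241  20  18 214] [376.6 249.3] [0.476  0.2429 0.0694] [0.066 0.072]
scene yellow [173 253  23  20 257] [184.1 262.4] [ 0.7129 -0.1201  0.0121] [0.009 0.016]
scene yellow [346 253  23  19 251] [357.  261.7] [0.553  0.237  0.1135] [0.106 0.113]
scene yellow [303 254  23  20 275] [314.2 263.4] [0.6276 0.1813 0.1563] [0.146 0.152]
scene yellow [375 270  23  21 270] [386.1 280.1] [0.5558 0.3089 0.1095] [0.106 0.113]
scene red [200 160  41  34 165] [220.2 176.7] [ 0.5276 -0.1475  0.113 ] [0.103 0.11 ]
scene red [318 237  20  17 205] [327.7 245.2] [0.5493 0.1623 0.1095] [0.106 0.113]
scene red [394 259  20  17 207] [403.6 266.8] [0.4863 0.3152 0.0745] [0.066 0.072]
scene red [344 278  22  21 273] [354.5 288.3] [0.632  0.2779 0.1567] [0.146 0.153]
scene red [242 303  18  16 270] [250.8 310.7] [0.7273 0.0819 0.012 ] [0.009 0.015]
```

View pics/c1.png

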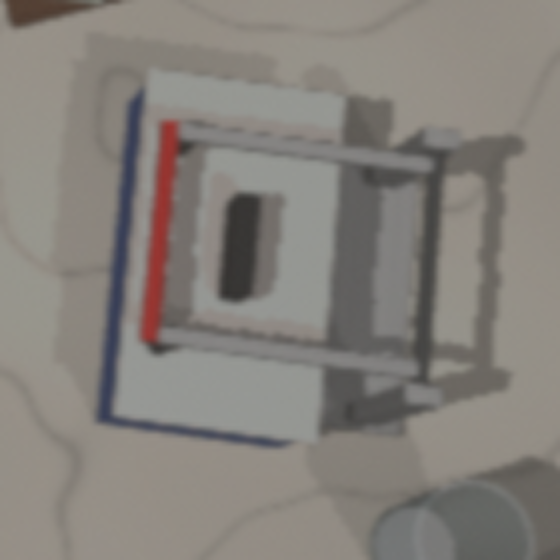

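View pics/c2.png

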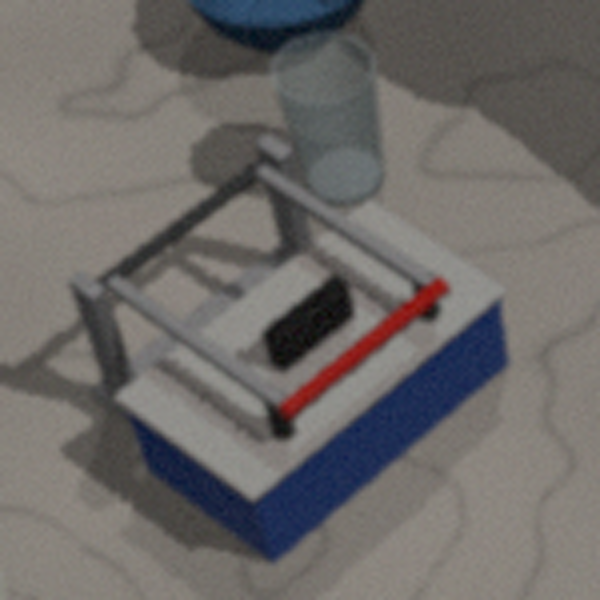

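View pics/c3.png

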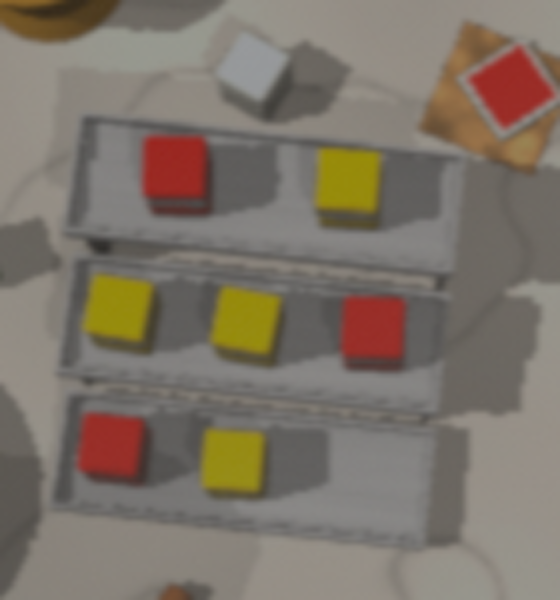

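Zoomed views: the lid plate corners are at crop c1 (148,70), (345,97), (318,440), (110,418), and the red bar runs from (170,122) to (150,342). The clamp is down. I'll triangulate the corners and bar ends across both views.

```bash
python3 - <<'E'
from H import *
t=lambda a:np.array(a)/4+[400,190]-.375
s=lambda a:np.array(a)/4+[130,90]-.375
Tc=dict(pp=t((148,70)),pm=t((345,97)),mm=t((318,440)),mp=t((110,418)))
Sc=dict(pp=s((258,500)),pm=s((118,398)),mm=s((370,205)),mp=s((505,297)))
G=[]
for k in Tc:
    P,e=tri(Tc[k],Sc[k]);print(k,P.round(4),round(e,4),plane("top",Tc[k],.072)[0].round(4),plane("scene",Sc[k],.072)[0].round(4));G.append(P)
print("c",np.mean(G,0))
# bar: PCA in masks
im=load("a")
for n in im:
    h=cv2.cvtColor(im[n][0],cv2.COLOR_RGB2HSV);m=cv2.inRange(h,(0,120,60),(8,255,255))|cv2.inRange(h,(170,120,60),(180,255,255))
    if n=="top": m[:,:430]=0;m[:,460:]=0;m[:200]=0;m[300:]=0
    else: m[:,:190]=0;m[:,250:]=0;m[200:]=0;m[:150]=0
    v,u=np.nonzero(m);q=np.c_[u,v].astype(float);c=q.mean(0);w=np.linalg.svd(q-c,full_matrices=False)[2][0];pr=(q-c)@w
    a,b=c+w*pr.min(),c+w*pr.max()
    W=plane(n,[a,b,(a+b)/2],.102);print(n,len(u),a,b,W.round(4), "yaw",np.arctan2(*(W[0]-W[1])[[1,0]]), np.linalg.norm(W[0]-W[1]))
    if n=="top":ta,tb=sorted([a,b],key=lambda x:x[1])
    else: sa,sb=sorted([a,b],key=lambda x:-x[1])
print(tri(ta,sa),tri(tb,sb))
# lid rects by min area in plane with depth band
for n in im:
    C=cloud(n,im[n][1]);m=(abs(C[...,2]-.072)<.008)&(C[...,0]>.38)&(C[...,0]<.68)&(C[...,1]<-.1)&(C[...,1]>-.4)
    r=cv2.minAreaRect((C[m][:,:2]*1000).astype(np.float32));print(n,"lid rect",r,m.sum(),C[m][:,2].mean())
    m=(abs(C[...,2]-.102)<.006)&(C[...,0]>.42)&(C[...,0]<.6)&(C[...,1]<-.15)&(C[...,1]>-.26)
    P=C[m];print(n,"handle/bar", P.mean(0), m.sum())
E
```

```text
pp [ 0.6247 -0.1541  0.0702] 0.0017 [ 0.6247 -0.1544  0.072 ] [ 0.6254 -0.152   0.072 ]
pm [ 0.6122 -0.2728  0.0697] 0.0007 [ 0.6117 -0.2724  0.072 ] [ 0.6132 -0.2706  0.072 ]
mm [ 0.406  -0.2507  0.068 ] 0.0015 [ 0.406  -0.2502  0.072 ] [ 0.4086 -0.247   0.072 ]
mp [ 0.4171 -0.133   0.063 ] 0.0034 [ 0.4153 -0.1295  0.072 ] [ 0.4236 -0.129   0.072 ]
c [ 0.5150096  -0.20264738  0.0677263 ]
top 209 [442.44415351 220.04515817] [436.9486276  274.09644927] [[ 0.5855 -0.1606  0.102 ]
 [ 0.4583 -0.146   0.102 ]
 [ 0.5213 -0.1532  0.102 ]] yaw -0.1139670349490937 0.12800556358302553
scene 217 [240.50405622 160.38701818] [200.07703511 193.09521466] [[ 0.4551 -0.1474  0.102 ]
 [ 0.5853 -0.1619  0.102 ]
 [ 0.5216 -0.1548  0.102 ]] yaw 3.031155824679445 0.1309822242580359
(array([ 0.58556978, -0.16084888,  0.1027394 ]), np.float64(0.0010101419018750345)) (array([ 0.4576862 , -0.14502534,  0.10581323]), np.float64(0.00022462420711948404))
top lid rect ((512.775146484375, -226.12088012695312), (172.87953186035156, 213.01632690429688), 84.13600158691406) 3599 0.07196792062782112
top handle/bar [ 0.51745097 -0.1966981   0.10400786] 662
scene lid rect ((503.1358642578125, -243.089599609375), (209.07981872558594, 230.16445922851562), 84.20503234863281) 2662 0.07180679337897988
scene handle/bar [ 0.52336823 -0.19340098  0.10359659] 579
```

```bash
cat >> H.py <<'E'
YAW=-0.107; B=np.array([.516,-.202,0.])
xh=np.array([np.cos(YAW),np.sin(YAW),0]); yh=np.array([-np.sin(YAW),np.cos(YAW),0]); zh=np.array([0,0,1.])
def box(x,y,z): return B+xh*x+yh*y+zh*z
def quat(zdir,ydir):
    z=zdir/np.linalg.norm(zdir); y=ydir-z*(ydir@z); y/=np.linalg.norm(y); x=np.cross(y,z)
    return R.from_matrix(np.c_[x,y,z]).as_quat()
def down(jaw_yaw): # jaw opening direction yaw, choose nearest wrist
    return quat(-zh,np.array([np.cos(jaw_yaw),np.sin(jaw_yaw),0]))
def best(p,qs):
    # pick reachable with smallest |j6|
    c=[(abs(solve_ik(p,q)[5]),i) for i,q in enumerate(qs) if solve_ik(p,q) is not None]
    return qs[min(c)[1]] if c else None
def tilt(t,sgn=1): # tool tilted by t from vertical, coming from +y side
    a=-np.sin(t)*yh-np.cos(t)*zh; return a,quat(a,sgn*(np.cos(t)*yh-np.sin(t)*zh))
def barp(a): return box(0,-.105+.155*np.cos(a),.102+.155*np.sin(a))
def st(*k):
    s=get_state(); print("t",round(float(s["time"]),2),"p",np.round(s["eef_pos"],4),"F",np.round(s["contact_force"],1),"gap",round(float(s["finger_gap"]),4)); return s
E
python3 - <<'E'
from H import *
for sg in(1,-1):
    a,q=tilt(np.radians(30),sg)
    for an in(0,.5,1,1.5,2,2.2):
        j=solve_ik(barp(an)+a*.014,q); print(sg,an,barp(an).round(3),None if j is None else np.round(j,2))
    j=solve_ik(barp(0)-a*.1,q);print(None if j is None else np.round(j,2))
E
```

```text
1 0 [ 0.521 -0.152  0.102] [-0.11  0.45  1.71 -0.61  1.07 -1.26]
1 0.5 [ 0.519 -0.171  0.176] [-0.15  0.34  1.65 -0.57  1.18 -1.38]
1 1 [ 0.514 -0.223  0.232] [-0.25  0.29  1.59 -0.55  1.24 -1.53]
1 1.5 [ 0.506 -0.295  0.257] [-0.38  0.29  1.53 -0.54  1.22 -1.68]
1 2 [ 0.498 -0.371  0.243] [-0.51  0.35  1.49 -0.53  1.15 -1.79]
1 2.2 [ 0.495 -0.397  0.227] [-0.55  0.38  1.48 -0.53  1.1  -1.81]
[-0.01  0.33  1.61 -0.54  1.3  -1.3 ]
-1 0 [ 0.521 -0.152  0.102] [-0.11  0.45  1.71 -0.61  1.07  1.88]
-1 0.5 [ 0.519 -0.171  0.176] [-0.15  0.34  1.65 -0.57  1.18  1.76]
-1 1 [ 0.514 -0.223  0.232] [-0.25  0.29  1.59 -0.55  1.24  1.61]
-1 1.5 [ 0.506 -0.295  0.257] [-0.38  0.29  1.53 -0.54  1.22  1.46]
-1 2 [ 0.498 -0.371  0.243] [-0.51  0.35  1.49 -0.53  1.15  1.35]
-1 2.2 [ 0.495 -0.397  0.227] [-0.55  0.38  1.48 -0.53  1.1   1.33]
[-0.01  0.33  1.61 -0.54  1.3   1.84]
```

```bash
python3 - <<'E'
from H import *
a,q=tilt(np.radians(30))
p=get_state()["eef_pos"]; 
move_straight([p[0],p[1],.32],speed=.2); st()
bc=np.array([.521,-.153,.103])
move_pose(bc-a*.12,q); st()
move_straight(bc-a*.03,q,speed=.12)
print(move_straight(bc+a*.014,q,speed=.06,contact_N=6)); st()
snap("b"); crop("b","top",380,560,170,330,4,"d1"); crop("b","scene",110,290,60,240,3,"d2")
E
```

```text
t 0.82 p [0.1633 0.5247 0.3186] F [-0.7 -0.1 -0.1] gap 0.094
t 3.38 p [ 0.5276 -0.0928  0.2071] F [ 0.4 -0.3  0.5] gap 0.0941
False
t 5.16 p [ 0.5204 -0.1599  0.0911] F [-0.7 -0.2  0.2] gap 0.0937
```

View pics/d2.png

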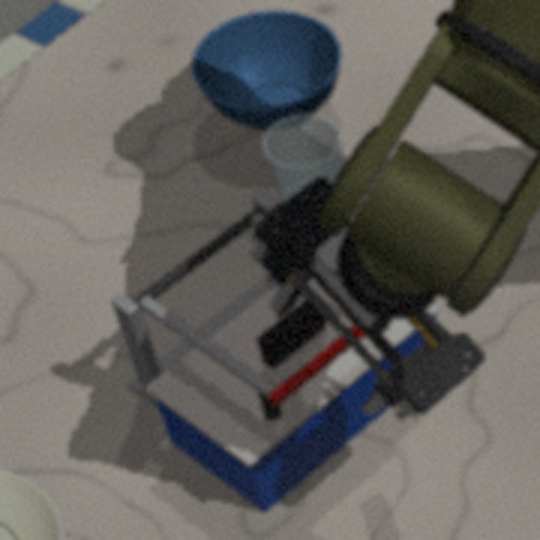

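View pics/d1.png

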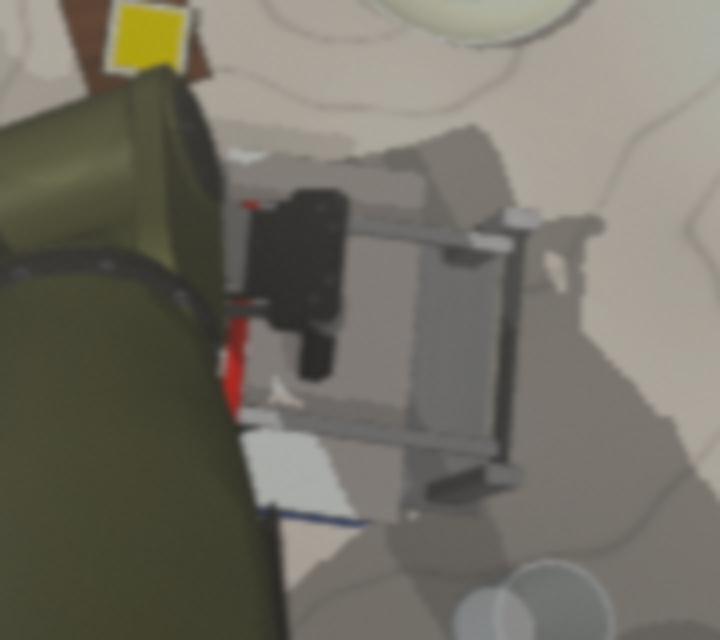

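The scene crop shows the fingers straddling the red bar near (345,345), clear of the handle and lid. I'll grip it and swing along the arc.

```bash
python3 - <<'E'
from H import *
a,q=tilt(np.radians(30))
gripper_close(); s=st()
# take arc relative to the current position
p0=np.array(s["eef_pos"]); 
if s["finger_gap"]<.02 and s["finger_gap"]>.009:
    b0=barp(0)
    for an in np.arange(.2,1.21,.2):
        r=move_straight(p0+barp(an)-b0,q,speed=.1,contact_N=25); s=st()
        if r: print("contact",an);break
E
```

```text
t 6.5 p [ 0.5203 -0.1595  0.0906] F [ 0.8  4.4 -1.9] gap 0.0109
t 6.96 p [ 0.5201 -0.162   0.1216] F [ 0.7  9.3 -0.7] gap 0.0108
t 7.42 p [ 0.5192 -0.1702  0.1513] F [-1.8 18.4  4.2] gap 0.0112
t 7.88 p [ 0.5177 -0.1857  0.179 ] F [-1.4 12.5  6.1] gap 0.0113
t 8.33 p [ 0.5154 -0.2058  0.2024] F [-2.  11.3  7.2] gap 0.0114
t 8.79 p [ 0.5127 -0.2302  0.2215] F [-2.6  8.8  8.3] gap 0.0115
t 9.25 p [ 0.5096 -0.2576  0.235 ] F [-2.2  4.7  6.2] gap 0.0114
```

```bash
python3 - <<'E'
from H import *
a,q=tilt(np.radians(30))
p0=np.array([ .5203,-.1595,.0906]); b0=barp(0)
for an in (1.4,1.6,1.8,2.0,2.1):
    r=move_straight(p0+barp(an)-b0,q,speed=.1,contact_N=25); s=st()
    if r: print("contact",an);break
if not r:
    release(); s=st(); move_straight(np.array(s["eef_pos"])-a*.1,q,speed=.15)
    move_straight(box(0,.10,.33),speed=.3)
    st(); snap("c"); crop("c","top",400,600,170,350,4,"e1"); crop("c","scene",110,290,60,240,3,"e2")
E
```

```text
t 9.71 p [ 0.5064 -0.287   0.2429] F [-2.2  2.4  2. ] gap 0.0114
t 10.17 p [ 0.5031 -0.3177  0.2449] F [-2.7  1.6 -2.6] gap 0.0108
t 10.62 p [ 0.5    -0.3481  0.2412] F [-1.7  2.5 -4.4] gap 0.011
t 11.08 p [ 0.4971 -0.3774  0.2317] F [-0.7  1.5 -2.5] gap 0.0107
t 11.39 p [ 0.4956 -0.3912  0.2247] F [ 0.9  0.6 -0.2] gap 0.0113
t 12.71 p [ 0.4954 -0.3914  0.2244] F [ 0.1 -0.6  0. ] gap 0.0939
t 14.48 p [ 0.5265 -0.1036  0.3296] F [-0.7 -0.4 -0.7] gap 0.0941
```

View pics/e1.png

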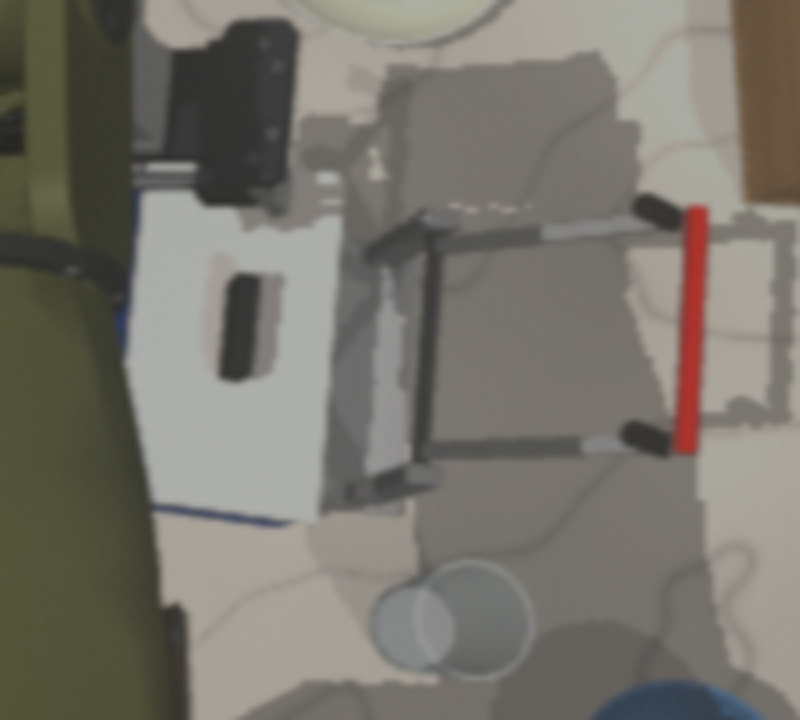

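View pics/e2.png

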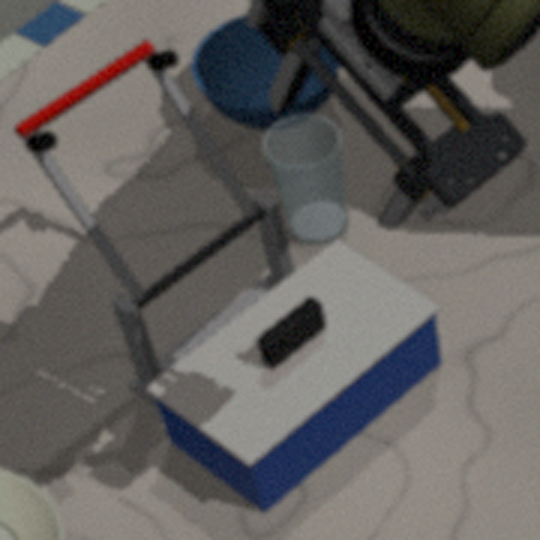

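The clamp is swung right back, with its red bar at top crop (690,330). The lid is clear, and its handle is at crop (240,327). Now I'll measure the handle top and the bar in both views.

```bash
python3 - <<'E'
from H import *
im=load("c")
for n in im:
    p,d=im[n];C=cloud(n,d)
    m=(C[...,2]>.096)&(C[...,2]<.110)&(abs(C[...,0]-.517)<.06)&(abs(C[...,1]+.2)<.04)&(p.max(2)<75)
    k,l,s,c=cv2.connectedComponentsWithStats(m.astype(np.uint8)); i=1+np.argmax(s[1:,4]); v,u=np.nonzero(l==i)
    W=plane(n,np.c_[u,v],.102)[:,:2]; r=cv2.minAreaRect((W*1000).astype(np.float32)); print(n,s[i],"mean",W.mean(0).round(4),r)
    h=cv2.cvtColor(p,cv2.COLOR_RGB2HSV);m=cv2.inRange(h,(0,120,50),(8,255,255))|cv2.inRange(h,(170,120,50),(180,255,255))
    m&=((C[...,1]<-.33)&(C[...,2]>.15)).astype(np.uint8)*255
    v,u=np.nonzero(m);q=np.c_[u,v].astype(float);c=q.mean(0);w=np.linalg.svd(q-c,full_matrices=False)[2][0];pr=(q-c)@w
    print("bar",plane(n,[c+w*pr.min(),c+w*pr.max(),c],.227).round(4),C[m>0].mean(0))
E
```

```text
top [456 239   9  25 150] mean [ 0.5138 -0.1999] ((513.7066040039062, -199.08038330078125), (15.596306800842285, 57.96843719482422), 83.33769989013672)
bar [[ 0.5578 -0.4049  0.227 ]
 [ 0.4312 -0.3911  0.227 ]
 [ 0.4939 -0.3979  0.227 ]] [ 0.49317058 -0.39542327  0.23205183]
scene [196 159  21  19 130] mean [ 0.5188 -0.2002] ((518.7645874023438, -199.56031799316406), (17.859342575073242, 60.50542068481445), 83.98700714111328)
bar [[ 0.428  -0.3925  0.227 ]
 [ 0.5572 -0.4077  0.227 ]
 [ 0.4929 -0.4001  0.227 ]] [ 0.49529473 -0.39585912  0.2310678 ]
```

```bash
python3 - <<'E'
from H import *
q=quat(-zh,yh)
L=np.array([.516,-.2005,0])
move_pose(L+zh*.18,q)
r=move_straight(L+zh*.078,q,speed=.1,contact_N=8); st()
gripper_close(); s=st()
if not r and .01<s["finger_gap"]<.017:
    move_straight(L+zh*.082,q,speed=.02); st()
    move_straight(L+zh*.2,q,speed=.1); s=st()
    snap("d"); crop("d","top",380,560,170,330,4,"f1"); crop("d","scene",90,290,60,240,3,"f2")
E
```

```text
t 16.51 p [ 0.5163 -0.2006  0.0786] F [ 1.1 -0.1  0.7] gap 0.0937
t 17.71 p [ 0.516  -0.2006  0.078 ] F [ 0.2 -0.5 -0.2] gap 0.0139
t 18.06 p [ 0.516  -0.2005  0.0821] F [ 0.7 -0.8 -1.7] gap 0.0136
t 19.39 p [ 0.5158 -0.2004  0.1993] F [ 0.4  0.6 -1.8] gap 0.0138
```

View pics/f2.png

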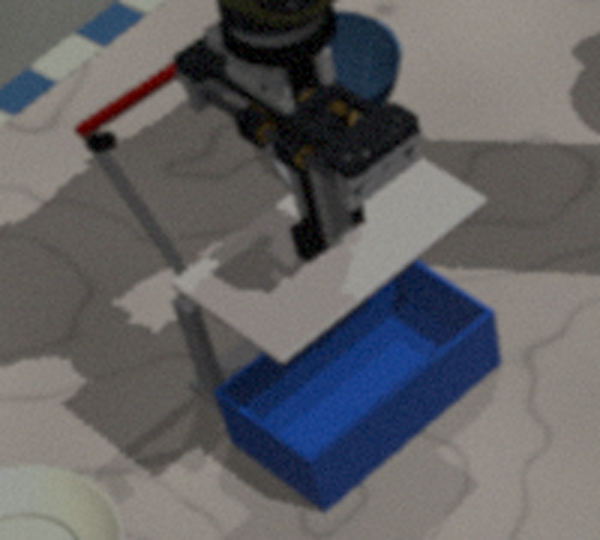

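The lid hangs level in the gripper above the open box. I'll check the landing zone for obstacles, then set it down on the +y side.

```bash
python3 - <<'E'
from H import *
im=load("a")
T=box(-.02,.15,0)
for n in im:
    C=cloud(n,im[n][1]); r=C-T; m=(abs(r@xh)<.125)&(abs(r@yh)<.075)
    print(n,m.sum(),np.percentile(C[m][:,2],[1,50,99]).round(4),C[m][:,2].max())
q=quat(-zh,yh)
move_straight(T+zh*.2,q,speed=.15)
move_straight(T+zh*.04,q,speed=.12)
print(move_straight(T+zh*.0145,q,speed=.03,contact_N=4)); s=st()
release(); st()
move_straight(np.array(s["eef_pos"])+zh*.15,q,speed=.2)
E
```

```text
top 5934 [-0.0057  0.0001  0.0061] 0.008690911154108028
scene 5112 [-0.0058 -0.0003  0.0051] 0.008704421742082635
True
t 22.85 p [ 0.512  -0.0507  0.0168] F [-0.7  0.2  4.5] gap 0.0138
t 24.13 p [ 0.5115 -0.0506  0.0165] F [ 1.3  0.  -0.2] gap 0.0937
```

```bash
python3 - <<'E'
from H import *
im=load("a"); res={}
for n in im:
    p,d=im[n];C=cloud(n,d);h=cv2.cvtColor(p,cv2.COLOR_RGB2HSV)
    for name,lo,hi in(("Y",(20,120,60),(36,255,255)),("R",(0,140,60),(8,255,255))):
        m=cv2.inRange(h,lo,hi); k,l,s,c=cv2.connectedComponentsWithStats(m)
        for i in range(1,k):
            if s[i][4]<100: continue
            z=np.median(np.sort(C[l==i][:,2])[-s[i][4]//2:])
            if z<.05: continue
            zt=round((z-.07)/.04)*.04+.07
            hh=h[...,2]; mm=(l==i)
            bright=np.percentile(hh[mm],80); mm&=(hh>bright-22)
            mm=cv2.morphologyEx(mm.astype(np.uint8),cv2.MORPH_OPEN,np.ones((3,3)))
            v,u=np.nonzero(mm);W=plane(n,np.c_[u,v],zt)[:,:2];r=cv2.minAreaRect((W*1000).astype(np.float32))
            res.setdefault(n,[]).append((name,zt,W.mean(0),np.array([u.mean(),v.mean()]),r))
            print(n,name,round(zt,3),"z",z.round(4),W.mean(0).round(4),"rect",np.round(r[0],1),np.round(r[1],1),round(r[2],1))
for a in res["top"]:
    for b in res["scene"]:
        if a[0]==b[0] and a[1]==b[1] and np.linalg.norm(a[2]-b[2])<.025:
            P,e=tri(a[3],b[3]); print(a[0],a[1],"tri",P.round(4),round(e,4),"mean plane",((a[2]+b[2])/2).round(4))
# rack edges: yaw
C=cloud("top",im["top"][1])
E
```

```text
top Y 0.15 z 0.1515 [0.6221 0.1789] rect [622.9 178.1] [32.6 33.6] 1.8
top Y 0.11 z 0.1116 [0.5541 0.309 ] rect [554.3 309.1] [32.8 34.2] 82.1
top Y 0.11 z 0.1117 [0.5489 0.2357] rect [549.1 235.7] [32.4 34.2] 81.8
top Y 0.07 z 0.0718 [0.474 0.243] rect [474.1 243.1] [31.1 30.3] 2.6
top R 0.15 z 0.1513 [0.6269 0.276 ] rect [626.7 275.7] [32.6 31.5] 1.9
top R 0.11 z 0.1088 [ 0.519 -0.151] rect [ 519.2 -151.1] [  7.  125.1] 83.7
top R 0.11 z 0.1116 [0.547  0.1626] rect [547.6 161.9] [32.8 32.1] 1.8
top R 0.07 z 0.0715 [0.4816 0.3147] rect [481.4 314.6] [30.8 32.5] 1.7
scene Y 0.07 z 0.0706 [0.475  0.2423] rect [474.9 242.1] [34.5 33.2] 87.7
scene Y 0.11 z 0.1103 [0.5499 0.2352] rect [549.7 235.1] [34.5 32.8] 82.7
scene Y 0.15 z 0.1501 [0.6228 0.178 ] rect [622.4 178.2] [34.6 33.8] 88.5
scene Y 0.11 z 0.1107 [0.5552 0.3083] rect [555.2 308.6] [33.  33.4] 81.1
scene R 0.11 z 0.108 [ 0.5204 -0.1496] rect [ 519.1 -149.4] [  8.9 110.8] 83.4
scene R 0.11 z 0.1107 [0.5478 0.1623] rect [547.7 162.1] [31.  33.9] 2.0
scene R 0.07 z 0.0706 [0.4822 0.314 ] rect [481.8 314. ] [33.5 31.9] 86.3
scene R 0.15 z 0.1504 [0.6272 0.2757] rect [627.6 275.3] [32.3 33.1] 1.7
Y 0.15000000000000002 tri [0.6225 0.1784 0.1496] 0.0011 mean plane [0.6225 0.1784]
Y 0.11000000000000001 tri [0.5545 0.3086 0.1092] 0.0011 mean plane [0.5546 0.3087]
Y 0.11000000000000001 tri [0.5493 0.2354 0.1092] 0.0009 mean plane [0.5494 0.2355]
Y 0.07 tri [0.4744 0.2426 0.0692] 0.0011 mean plane [0.4745 0.2427]
R 0.15000000000000002 tri [0.6271 0.2759 0.1498] 0.0004 mean plane [0.6271 0.2759]
R 0.11000000000000001 tri [ 0.5192 -0.1515  0.1074] 0.0002 mean plane [ 0.5197 -0.1503]
R 0.11000000000000001 tri [0.5473 0.1624 0.1093] 0.0006 mean plane [0.5474 0.1625]
R 0.07 tri [0.4818 0.3144 0.0696] 0.001 mean plane [0.4819 0.3144]
```

The tin positions from the two views agree to about 1 mm. The two yellow tins on the middle tray are 73 mm apart, so the open fingers would clip a neighbour. I'll nudge the middle yellow tin about 9 mm towards -y with closed fingers first.

```bash
python3 - <<'E'
from H import *
ry=np.array([.08,.997,0]); ry/=np.linalg.norm(ry); rx=np.array([ry[1],-ry[0],0])
g=np.array([.552,.272,0])
qs=[quat(-zh,rx),quat(-zh,-rx)]
print([solve_ik(g+zh*.08,q) for q in qs])
q=best(g+zh*.08,qs)
p=get_state()["eef_pos"]; move_straight([p[0],p[1],.27],speed=.25)
gripper_close()
move_pose(g+zh*.25,q)
r=move_straight(g+zh*.074,q,speed=.12,contact_N=8); st()
if not r:
    print(move_straight(g-ry*.019+zh*.074,q,speed=.04,contact_N=8)); st()
    move_straight(g-ry*.017+zh*.074,q,speed=.04)
    move_straight(g-ry*.017+zh*.25,q,speed=.2)
    release()
    move_pose([.35,.05,.35],quat(-zh,yh)); st(); snap("e"); crop("e","top",200,360,150,310,4,"g1")
E
```

```text
[array([ 3.98322797e-01,  5.65876323e-01,  1.44757544e+00, -4.44089210e-16,
        1.12814089e+00,  4.78391970e-01]), None]
t 30.47 p [0.5523 0.2721 0.0747] F [ 0.1 -0.6 -0.1] gap 0.0003
False
t 31.09 p [0.5506 0.2529 0.074 ] F [-1.   0.4 -0.3] gap 0.0006
t 35.47 p [0.3502 0.0501 0.3499] F [0.3 0.2 0. ] gap 0.0939
```

View pics/g1.png

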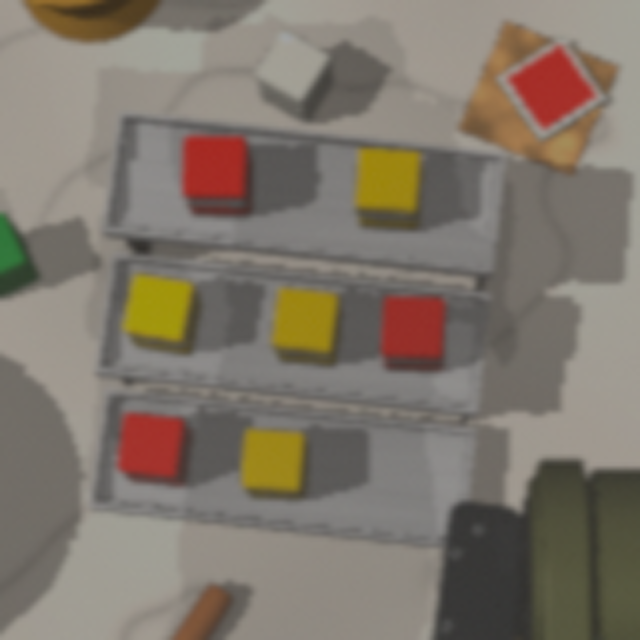

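View pics/scene_e.png

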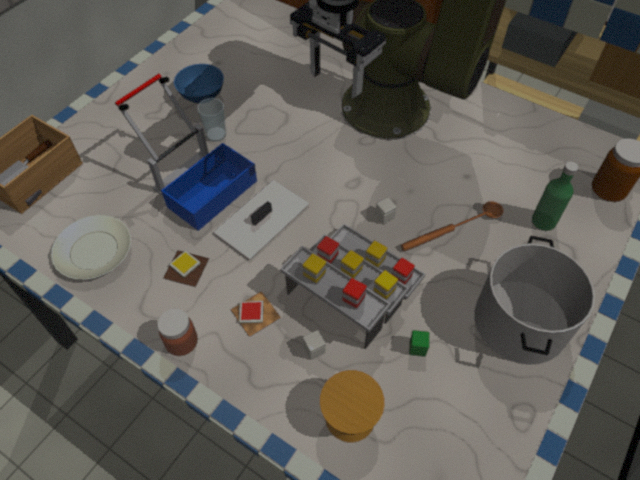

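The middle yellow tin moved about 9 mm, to crop (306,320), and nothing else did. The lid lies flat beside the open box. I'll write a measuring helper and refine the box pose from the visible rim.

```bash
cat >> H.py <<'E'
def tins(im):
    res={}
    for n in im:
        p,d=im[n];C=cloud(n,d);h=cv2.cvtColor(p,cv2.COLOR_RGB2HSV); res[n]=[]
        for name,lo,hi in(("Y",(20,120,60),(36,255,255)),("R",(0,140,60),(8,255,255))):
            m=cv2.inRange(h,lo,hi); k,l,s,c=cv2.connectedComponentsWithStats(m)
            for i in range(1,k):
                if s[i][4]<100 or s[i][4]>600: continue
                z=np.median(np.sort(C[l==i][:,2])[-s[i][4]//2:])
                if z<.03 or z>.2: continue
                mm=(l==i); hh=h[...,2]; mm&=(hh>np.percentile(hh[mm],80)-22)
                mm=cv2.morphologyEx(mm.astype(np.uint8),cv2.MORPH_OPEN,np.ones((3,3)))
                v,u=np.nonzero(mm)
                if len(u)<50: continue
                W=plane(n,np.c_[u,v],z)[:,:2];r=cv2.minAreaRect((W*1000).astype(np.float32))
                yaw=(r[2]+45)%90-45
                res[n].append((name,z,W.mean(0),np.array([u.mean(),v.mean()]),yaw,r[1]))
    out=[]
    for a in res["top"]:
        for b in res["scene"]:
            if a[0]==b[0] and abs(a[1]-b[1])<.012 and np.linalg.norm(a[2]-b[2])<.02:
                P,e=tri(a[3],b[3]); out.append((a[0],P,(a[4]+b[4])/2,e))
    return out
E
python3 - <<'E'
from H import *
im=load("e")
for t in tins(im): print(t[0],t[1].round(4),round(t[2],1),round(t[3],4))
for n in im:
    p,d=im[n];C=cloud(n,d);h=cv2.cvtColor(p,cv2.COLOR_RGB2HSV)
    m=(cv2.inRange(h,(105,120,40),(130,255,255))>0)&(abs(C[...,2]-.066)<.006)&(abs(C[...,0]-.516)<.15)&(abs(C[...,1]+.2)<.1)
    v,u=np.nonzero(m); W=plane(n,np.c_[u,v],.066)[:,:2]; r=cv2.minAreaRect((W*1000).astype(np.float32)); print(n,m.sum(),r)
    m=(p.min(2)>125)&(abs(C[...,2]-.011)<.012)&(abs((C-box(-.02,.15,0))@xh)<.14)&(abs((C-box(-.02,.15,0))@yh)<.09)
    # lid handle top
    m=(C[...,2]>.033)&(C[...,2]<.05)&(abs(C[...,0]-.512)<.06)&(abs(C[...,1]+.05)<.05)
    v,u=np.nonzero(m); W=plane(n,np.c_[u,v],.041)[:,:2]; r=cv2.minAreaRect((W*1000).astype(np.float32)); print(n,"handle",m.sum(),r)
E
```

```text
Y [0.6227 0.1785 0.1491] -0.1 0.0012
Y [0.5546 0.3087 0.1092] -8.4 0.001
Y [0.5502 0.2248 0.1095] -5.1 0.0006
Y [0.4744 0.243  0.069 ] -0.3 0.0006
R [0.6272 0.2759 0.1494] 0.9 0.0004
R [0.5473 0.1621 0.1102] 1.8 0.0016
R [0.4812 0.3145 0.0694] -5.7 0.0008
top 492 ((514.29638671875, -200.14962768554688), (114.2513427734375, 203.35873413085938), 83.63978576660156)
top handle 145 ((511.76385498046875, -49.071815490722656), (14.62557601928711, 57.84365463256836), 84.61924743652344)
scene 594 ((517.6773681640625, -200.234619140625), (118.3953628540039, 205.80093383789062), 83.70628356933594)
scene handle 149 ((514.2539672851562, -48.51237869262695), (18.323930740356445, 64.03776550292969), 84.0341567993164)
```

```bash
sed -i 's/^YAW=.*/YAW=-0.110; B=np.array([.516,-.2005,0.])/' H.py; cat >> H.py <<'E'
def pick(c,yawdeg,floor,o,dz):
    """c: tin centre xy, o: gripper offset along tin y, dz: TCP above the tray floor"""
    th=np.radians(yawdeg); ty=np.array([-np.sin(th),np.cos(th),0])
    g=np.array([c[0],c[1],0])+ty*o
    q=best(g+zh*(floor+dz),[quat(-zh,ty),quat(-zh,-ty)])
    move_pose(g+zh*(floor+.16),q)
    r=move_straight(g+zh*(floor+dz),q,speed=.12,contact_N=6); s=st()
    if r: print("CONTACT on descent"); return False
    gripper_close(); s=st()
    move_straight(g+zh*.26,q,speed=.15); s=st()
    return .030<s["finger_gap"]<.040
def place(x,y,dz):
    g=box(x,y,0); q=best(g+zh*.02,[quat(-zh,xh),quat(-zh,-xh)])
    move_pose(g+zh*.22,q); s=st()
    if not .030<s["finger_gap"]<.040: print("LOST"); return False
    move_straight(g+zh*(.004+dz+.02),q,speed=.15)
    r=move_straight(g+zh*(.004+dz-.002),q,speed=.04,contact_N=3); s=st()
    release(); st()
    move_straight(g+zh*.22,q,speed=.2); return True
E
python3 - <<'E'
from H import *
ok=pick((.5546,.3087),-8.4,.06,.001,.013); print(ok)
snap("f"); 
if ok: place(-.034,-.026,.013)
snap("g"); crop("g","top",400,540,190,330,4,"h1"); crop("g","scene",130,290,120,260,4,"h2")
E
```

```text
t 38.27 p [0.5551 0.3099 0.0738] F [ 0.1  0.5 -0.6] gap 0.0941
t 39.2 p [0.5547 0.3097 0.073 ] F [ 0.  -0.6 -0.8] gap 0.0359
t 40.6 p [0.5545 0.3096 0.2591] F [ 0.3  0.3 -1.6] gap 0.0357
True
t 42.65 p [ 0.4798 -0.222   0.2201] F [ 0.1  0.3 -0.4] gap 0.0358
t 44.52 p [ 0.4791 -0.2225  0.0166] F [-0.3 -0.7  1.7] gap 0.0357
t 45.52 p [ 0.4789 -0.2224  0.0169] F [ 0.7 -0.3 -0.1] gap 0.0942
```

View pics/h2.png

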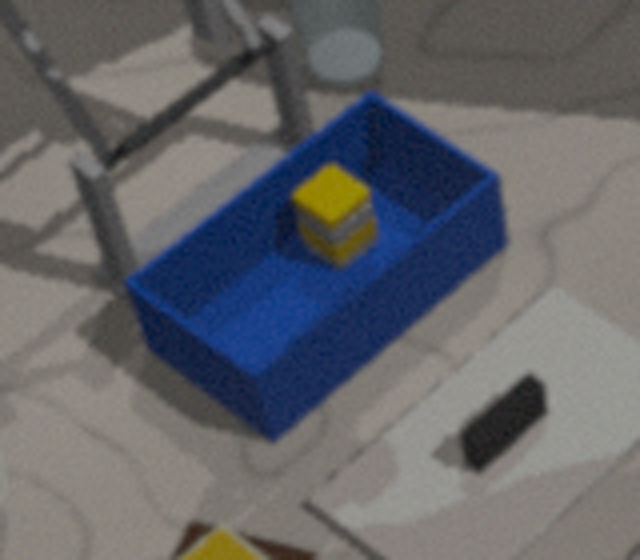

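View pics/top_g.png

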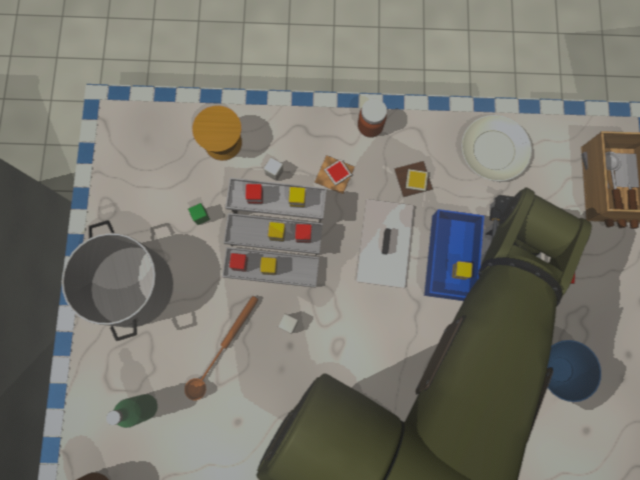

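Tin 1 stands in the box at scene crop (335,215), and the rest is undisturbed. Next is the middle tin, approached with an offset so the -y finger drops into the gap beside the red tin.

```bash
python3 - <<'E'
from H import *
ok=pick((.5502,.2248),-5.1,.06,.023,.009); print(ok)
if ok: place(-.034,.026,.009)
snap("h"); crop("h","top",200,540,140,340,2,"i1"); crop("h","scene",130,430,120,340,2,"i2")
for t in tins(load("h")): print(t[0],t[1].round(4),round(t[2],1),round(t[3],4))
E
```

```text
t 49.93 p [0.5526 0.2478 0.0698] F [-0.3  0.3 -0.6] gap 0.0942
t 50.86 p [0.5523 0.2477 0.069 ] F [0.2 0.1 0.2] gap 0.0359
t 52.28 p [0.552  0.2476 0.2591] F [-0.2  0.6 -1. ] gap 0.0359
True
t 53.85 p [ 0.4854 -0.1703  0.2201] F [-0.1  0.7 -0.3] gap 0.0362
t 55.75 p [ 0.4847 -0.1708  0.0126] F [ 1.1 -0.9  1.3] gap 0.0358
t 56.76 p [ 0.4846 -0.1707  0.013 ] F [ 0.3  0.5 -0.2] gap 0.0941
Y [0.6225 0.1784 0.1497] -0.1 0.0012
Y [0.4744 0.2428 0.0693] -0.4 0.0008
Y [ 0.4859 -0.1716  0.0531] -3.5 0.0031
R [0.6273 0.2758 0.1491] 1.8 0.0003
R [0.5483 0.1642 0.1059] 0.4 0.0017
R [0.4817 0.3144 0.0685] -1.3 0.0016
```

View pics/i2.png

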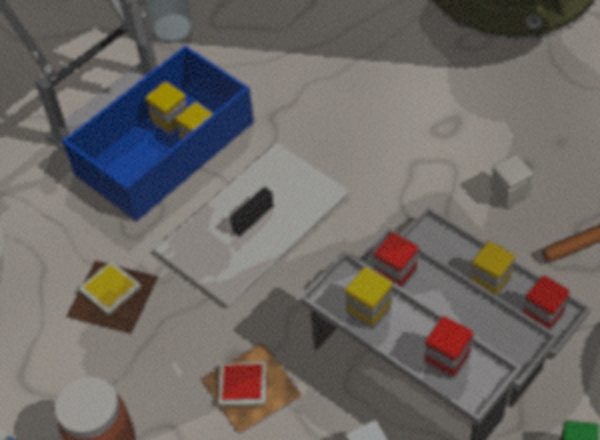

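Two tins are in the box, at scene crop (165,105) and (193,120), and the red tins haven't moved. Next are the front and back yellow tins.

```bash
python3 - <<'E'
from H import *
ok=pick((.4744,.2428),-0.5,.02,-.010,.009); print(ok)
if ok:
    place(.034,-.026,.009)
snap("i"); crop("i","scene",130,430,120,340,2,"j2")
E
```

```text
t 60.95 p [0.4747 0.2329 0.0296] F [-0.3  0.5  0.1] gap 0.094
t 61.88 p [0.4743 0.2328 0.029 ] F [-1.  -0.1 -0.1] gap 0.0359
t 63.57 p [0.4741 0.2327 0.2593] F [-0.3 -0.2 -1.3] gap 0.0356
True
t 65.28 p [ 0.5473 -0.2291  0.2202] F [ 0.6  0.1 -1.4] gap 0.0358
t 67.18 p [ 0.5467 -0.23    0.0127] F [-1.  -0.1  2.6] gap 0.0356
t 68.19 p [ 0.5465 -0.2299  0.0128] F [ 0.8  0.2 -0.3] gap 0.094
```

View pics/j2.png

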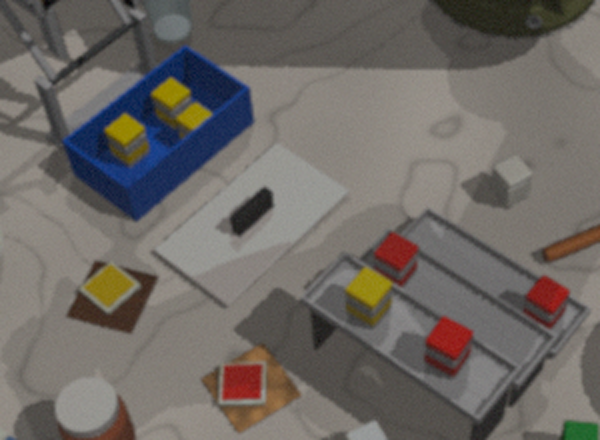

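Three tins are upright in the box, and the red ones haven't moved. One yellow tin is left, on the back tray at scene crop (368,295).

```bash
python3 - <<'E'
from H import *
ok=pick((.6226,.1784),-0.1,.10,.003,.013); print(ok)
if ok:
    place(.034,.026,.013)
snap("j"); crop("j","scene",130,430,120,340,2,"k2")
E
```

```text
t 72.4 p [0.6229 0.1815 0.1138] F [-1.1  0.4  0.6] gap 0.0939
t 73.33 p [0.6226 0.1814 0.113 ] F [ 0.1 -0.6  0.2] gap 0.0361
t 74.46 p [0.6223 0.1813 0.2589] F [-0.5  0.9 -0.5] gap 0.0359
True
t 75.83 p [ 0.553  -0.1777  0.22  ] F [-0.1  0.2  0.2] gap 0.036
t 77.7 p [ 0.5524 -0.1783  0.0166] F [0.6 0.3 2.6] gap 0.0358
t 78.71 p [ 0.5522 -0.1782  0.0168] F [-0.3 -0.4  0.4] gap 0.0943
```

View pics/k2.png

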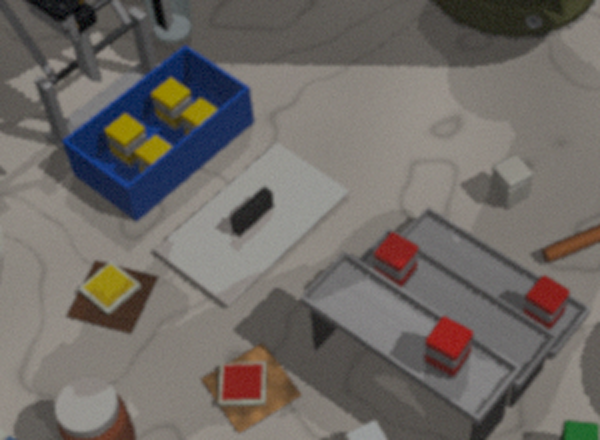

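All four yellow tins are upright in the box, at scene crop (171,95), (125,132), (198,117), (155,152), and the three reds are in place. Now I'll check whether the lid has moved.

```bash
cat >> H.py <<'E'
def lidh(im,c=(.513,-.05),z=.041,rad=.09):
    for n in im:
        p,d=im[n];C=cloud(n,d)
        m=(abs(C[...,2]-z)<.010)&(np.hypot(C[...,0]-c[0],C[...,1]-c[1])<rad)&(p.max(2)<90)
        k,l,s,cc=cv2.connectedComponentsWithStats(m.astype(np.uint8))
        if k<2: print(n,"none");continue
        i=1+np.argmax(s[1:,4]);v,u=np.nonzero(l==i); W=plane(n,np.c_[u,v],z)[:,:2]; r=cv2.minAreaRect((W*1000).astype(np.float32)); print(n,"handle",s[i][4],W.mean(0).round(4),np.round(r[0],1),np.round(r[1],1),round(r[2],2))
E
python3 - <<'E'
from H import *
for t in "e","j": print(t);lidh(load(t))
E
```

```text
e
top handle 138 [ 0.5102 -0.049 ] [510.7 -49. ] [14.4 55.8] 84.0
scene handle 161 [ 0.5156 -0.0485] [514.7 -47.7] [20.1 63.3] 84.03
j
top handle 136 [ 0.5459 -0.0377] [546.1 -37.7] [13.9 58.5] 84.01
scene handle 168 [ 0.5517 -0.037 ] [551.6 -35.4] [21.5 63. ] 83.75
```

View pics/top_j.png

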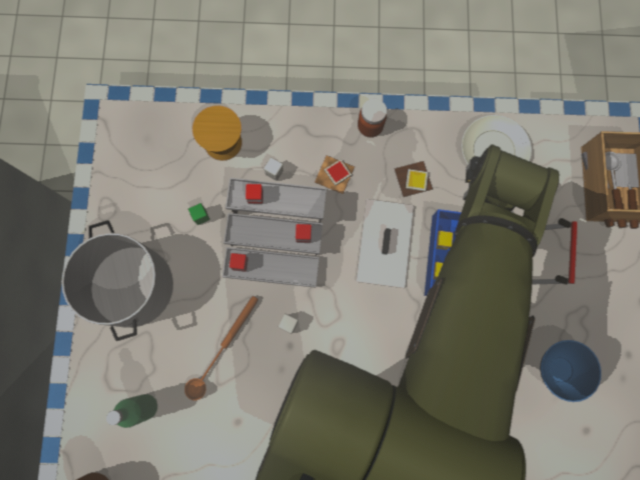

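The lid was knocked by (+35.9, +11.4) mm, and both cameras agree within 0.4 mm. Its yaw is unchanged. I'll shift the grasp by the same amount, lift it to the pose I used earlier over the box, and compare views.

```bash
python3 - <<'E'
from H import *
L=np.array([.5479,-.0393,0]); q=quat(-zh,yh)
p=np.array(get_state()["eef_pos"]); move_straight(p+zh*.03,speed=.2)
move_pose(L+zh*.18,q)
r=move_straight(L+zh*.0172,q,speed=.1,contact_N=6); st()
gripper_close(); s=st()
if .01<s["finger_gap"]<.017:
    move_straight(L+zh*.2,q,speed=.12); st()
    S=np.array([.516,-.2005,0]); move_straight(S+zh*.2,q,speed=.12); st()
    snap("k"); crop("k","scene",90,290,60,240,3,"l2")
    crop("d","top",400,520,180,320,4,"l0");crop("k","top",400,520,180,320,4,"l1")
    a=cv2.imread("pics/l0.png");b=cv2.imread("pics/l1.png");cv2.imwrite("pics/l3.png",cv2.resize(np.hstack([a,b]),None,fx=.8,fy=.8))
    a=load("d");b=load("k")
    for n in a:
        for im in(a,b):
            p,d=im[n];C=cloud(n,d);m=(abs(C[...,2]-.194)<.005)&(p.min(2)>95)&(abs(C[...,0]-.516)<.2)&(abs(C[...,1]+.2)<.15)
            W=C[m];r=cv2.minAreaRect((W[:,:2]*1000).astype(np.float32));print(n,m.sum(),np.round(r[0],1),np.round(r[1],1),round(r[2],2),W[:,2].mean())
E
```

```text
t 83.25 p [ 0.5482 -0.0393  0.0177] F [ 0.4 -0.6 -0.4] gap 0.0942
t 84.45 p [ 0.5479 -0.0393  0.0172] F [ 0.5 -0.3 -0.3] gap 0.0136
t 86.12 p [ 0.5477 -0.0393  0.1993] F [ 0.4  0.3 -1.4] gap 0.0133
t 87.64 p [ 0.5161 -0.2     0.2   ] F [ 0.6  0.1 -2.1] gap 0.0139
top 1403 [ 517.7 -175.6] [ 75.9 213.1] 83.16 0.19326349830374454
top 1408 [ 519.8 -169.2] [ 74.6 216.3] 79.33 0.1937845012816495
scene 2353 [ 514.8 -200.9] [126.2 214.6] 84.25 0.19321145553464497
scene 2358 [ 515.7 -200. ] [124.5 214.9] 83.18 0.1936617410075803
```

View pics/l3.png

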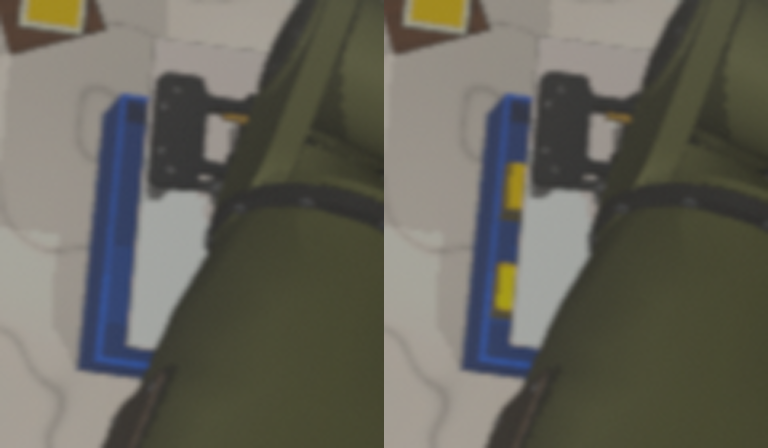

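View pics/l2.png

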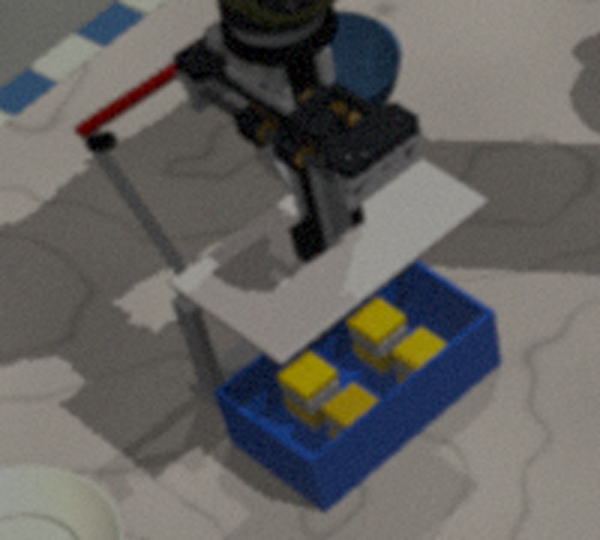

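The lid sits exactly as it did when first lifted: its scene crop corners (487,200), (283,362), (175,287) match the earlier picture. The tins are clear of the mouth, so I'll lower and seat it.

```bash
python3 - <<'E'
from H import *
q=quat(-zh,yh); S=np.array([.516,-.2005,0])
move_straight(S+zh*.09,q,speed=.12); st()
r=move_straight(S+zh*.0765,q,speed=.02,contact_N=5); s=st(); print(r)
E
```

```text
t 88.81 p [ 0.5164 -0.2007  0.0908] F [ 0.1  0.4 -1.7] gap 0.0136
t 89.38 p [ 0.5159 -0.2004  0.0781] F [ 0.  -0.8  4.7] gap 0.014
True
```

```bash
python3 - <<'E'
from H import *
q=quat(-zh,yh)
release(); s=st(); p=np.array(s["eef_pos"]); move_straight(p+zh*.14,q,speed=.15)
move_straight(box(0,.18,.3),q,speed=.25)
im=snap("l"); crop("l","scene",110,290,60,240,3,"m2"); crop("l","top",400,600,170,350,4,"m1")
lidh(load("c"),(.516,-.2),.102,.06); lidh(im,(.516,-.2),.102,.06)
C=cloud("scene",im["scene"][1]);r=C-B; X=r@xh;Y=r@yh
m=(abs(X)<.095)&(abs(Y)<.05)&((abs(X)>.045)|(abs(Y)>.02)); P=C[m];
A=np.c_[P[:,0]-.516,P[:,1]+.2,np.ones(len(P))]; print(np.linalg.lstsq(A,P[:,2],rcond=None)[0].round(4),len(P))
E
```

```text
t 90.67 p [ 0.5155 -0.2003  0.0777] F [ 0.1 -0.5  0.3] gap 0.094
top handle 174 [ 0.5133 -0.1997] [ 513.8 -199.6] [16.4 58.2] 83.99
scene handle 173 [ 0.519  -0.1991] [ 519.2 -198.5] [23.1 63.7] 82.66
top handle 19 [ 0.497  -0.2016] [ 496.1 -201.8] [ 4.6 21.1] 88.69
scene handle 164 [ 0.5203 -0.1976] [ 519.8 -196.7] [21.7 63.4] 84.3
[ 0.     -0.045   0.0708] 1975
```

View pics/m2.png

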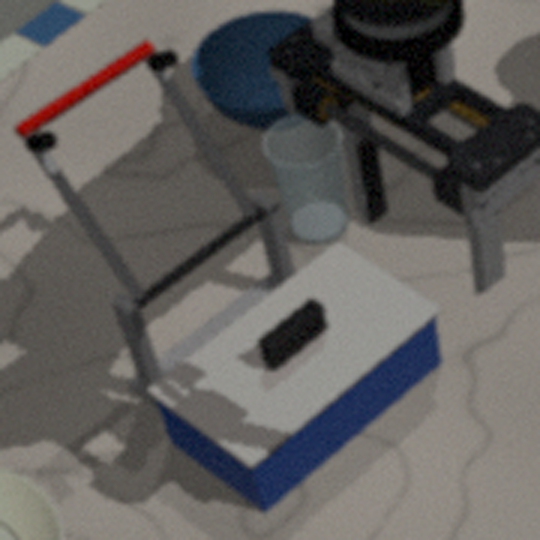

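View pics/m1.png

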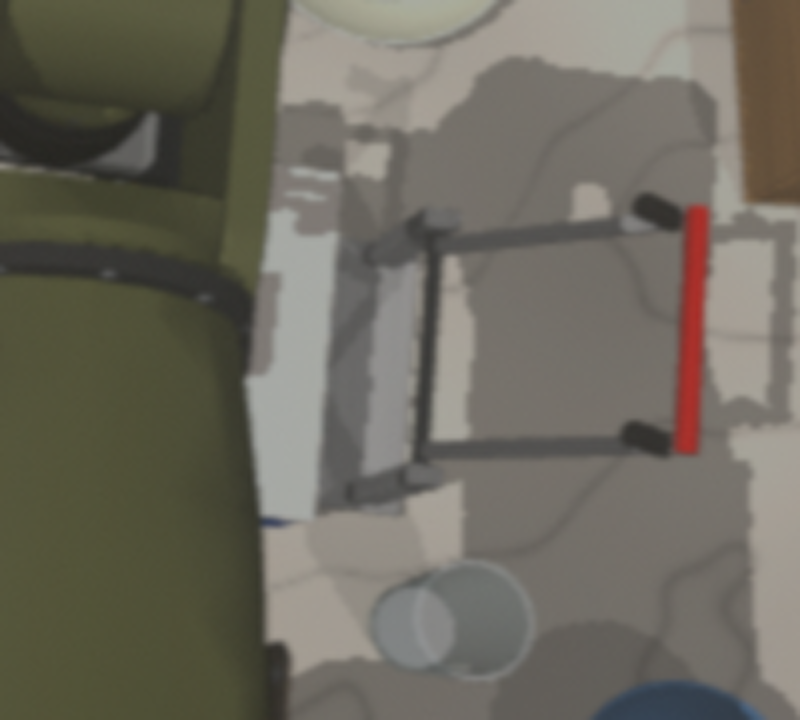

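```bash
python3 - <<'E'
from H import *
for t in "c","l":
    im=load(t);p,d=im["scene"]
    C=cloud("scene",d);r=C-B; X=r@xh;Y=r@yh
    m=(abs(X)<.095)&(abs(Y)<.048)&((abs(X)>.045)|(abs(Y)>.02))&(C[...,2]<.085)&(C[...,2]>.055); P=C[m]
    A=np.c_[P@xh-B@xh,P@yh-B@yh,np.ones(len(P))]
    for _ in range(3):
        f=np.linalg.lstsq(A,P[:,2],rcond=None)[0]; k=abs(A@f-P[:,2])<.006; A,P=A[k],P[k]
    print(t,f.round(4),len(P))
    p,d=im["top"];C=cloud("top",d);r=C-B;X=r@xh;Y=r@yh
    for a,b in((-.09,-.05),(.05,.09)):
        for c_,e in((-.05,-.035),(-.035,-.02)):
            m=(X>a)&(X<b)&(Y>c_)&(Y<e)&(C[...,2]<.09);print(" top",a,c_,np.median(C[m][:,2]).round(4),m.sum())
E
```

```text
c [-0.0007 -0.0022  0.0718] 1804
 top -0.09 -0.05 0.0722 110
 top -0.09 -0.035 0.072 103
 top 0.05 -0.05 0.0722 101
 top 0.05 -0.035 0.0718 81
l [0.003  0.0015 0.0718] 1816
 top -0.09 -0.05 0.0716 109
 top -0.09 -0.035 0.0719 100
 top 0.05 -0.05 0.072 103
 top 0.05 -0.035 0.0717 101
```

The lid is flat: plate height 71.8 mm, slopes under 0.003 rad. An earlier tilt reading of -0.045 came from arm pixels in the mask. Now I'll grip the bar at its stop and bring the clamp over.

```bash
python3 - <<'E'
from H import *
a,q=tilt(np.radians(30))
p0=np.array([ .5203,-.1595,.0906]); b0=barp(0)
T=lambda an:p0+barp(an)-b0
p=np.array(get_state()["eef_pos"])
move_pose(T(2.2)-a*.12,q); st()
r=move_straight(T(2.2),q,speed=.1,contact_N=6); s=st()
if not r:
    gripper_close(); s=st()
    if .009<s["finger_gap"]<.02:
        for an in (2.0,1.8,1.6,1.4,1.2,1.0):
            r=move_straight(T(an),q,speed=.1,contact_N=25); s=st()
            if r: print("contact",an);break
E
```

```text
t 93.99 p [ 0.5001 -0.344   0.3198] F [ 0.7 -0.7 -0.6] gap 0.0939
t 95.34 p [ 0.4935 -0.4041  0.2166] F [-0.   0.3  0.2] gap 0.094
t 96.58 p [ 0.4933 -0.4042  0.2159] F [ 1.4  0.4 -0.2] gap 0.0109
t 97.04 p [ 0.4962 -0.378   0.232 ] F [-1.5 -2.6  3.9] gap 0.011
t 97.5 p [ 0.4994 -0.3493  0.2428] F [-3.8 -3.8  8.5] gap 0.0108
t 97.96 p [ 0.5033 -0.3186  0.2473] F [-1.9 -1.3 13. ] gap 0.0109
t 98.42 p [ 0.5067 -0.2874  0.2442] F [0.3 0.3 8.4] gap 0.0111
t 98.88 p [ 0.5099 -0.2578  0.2353] F [2.2 1.6 6.4] gap 0.011
t 99.33 p [ 0.5127 -0.2303  0.2206] F [ 4.3 -1.1 -0.4] gap 0.0106
```

```bash
python3 - <<'E'
from H import *
a,q=tilt(np.radians(30))
p0=np.array([ .5203,-.1595,.0906]); b0=barp(0)
T=lambda an:p0+barp(an)-b0
for an in (.8,.6,.4,.2,.08):
    r=move_straight(T(an),q,speed=.08,contact_N=20); s=st()
    if r: print("contact",an);break
release(); s=st(); move_straight(np.array(s["eef_pos"])-a*.12,q,speed=.1)
move_pose([.40,.2,.35],quat(-zh,yh)); pause(.5); st()
im=snap("m"); crop("m","scene",110,290,60,240,3,"n2"); crop("m","top",400,600,170,350,4,"n1")
for n in im:
    p,d=im[n];C=cloud(n,d);h=cv2.cvtColor(p,cv2.COLOR_RGB2HSV);m=cv2.inRange(h,(0,120,50),(8,255,255))|cv2.inRange(h,(170,120,50),(180,255,255))
    m&=((abs(C[...,1]+.15)<.05)&(abs(C[...,0]-.52)<.1)&(C[...,2]>.08)).astype(np.uint8)*255
    print(n,C[m>0].mean(0),(m>0).sum())
    C0=cloud(n,load("a")[n][1]);print("  start",C0[m>0].mean(0))
lidh(load("c"),(.516,-.2),.102,.04); lidh(im,(.516,-.2),.102,.04)
for t in tins(im): print(t[0],t[1].round(4))
E
```

```text
t 99.87 p [ 0.5152 -0.2055  0.2007] F [ 5.9 -2.3 -1. ] gap 0.0112
t 100.4 p [ 0.5173 -0.1854  0.1764] F [ 5.9 -4.1 -2.1] gap 0.011
t 100.93 p [ 0.5188 -0.1709  0.149 ] F [ 4.3 -4.7 -2.1] gap 0.0111
t 101.47 p [ 0.5197 -0.1621  0.1194] F [ 2.9 -3.4 -1.5] gap 0.011
t 101.85 p [ 0.52   -0.1597  0.1012] F [ 2.5 -2.3 -0.9] gap 0.0111
t 103.17 p [ 0.5202 -0.16    0.103 ] F [ 0.7 -0.5  0.7] gap 0.0942
t 106.33 p [0.4    0.1999 0.3499] F [-0.5 -0.7  0.8] gap 0.0938
top [ 0.52211343 -0.15237565  0.10725259] 175
  start [ 0.52218067 -0.15246289  0.10688397]
scene [ 0.52528345 -0.15245203  0.10617133] 217
  start [ 0.52828434 -0.14937472  0.11076189]
top handle 174 [ 0.5133 -0.1997] [ 513.8 -199.6] [16.4 58.2] 83.99
scene handle 173 [ 0.519  -0.1991] [ 519.2 -198.5] [23.1 63.7] 82.66
top handle 181 [ 0.5146 -0.1978] [ 514.9 -197.6] [16.4 60.5] 84.01
scene handle 167 [ 0.5194 -0.1975] [ 519.1 -196.2] [22.6 63.5] 84.3
R [0.6277 0.2755 0.1495]
R [0.5487 0.1572 0.1091]
```

View pics/n2.png

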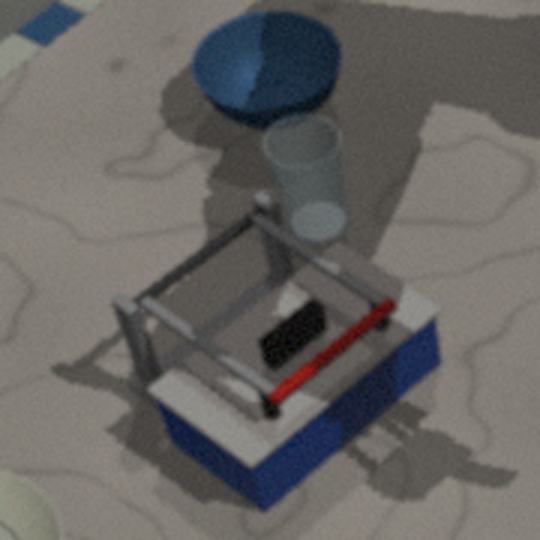

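View pics/top_m.png

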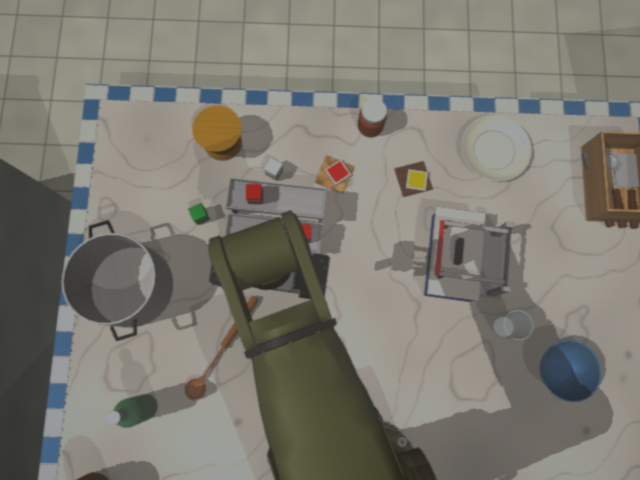

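```bash
python3 - <<'E'
from H import *
for t in "a","m":
    p=load(t)["scene"][0];h=cv2.cvtColor(p,cv2.COLOR_RGB2HSV);m=cv2.inRange(h,(0,140,60),(8,255,255));k,l,s,c=cv2.connectedComponentsWithStats(m)
    print(t,[c[i].round(1).tolist() for i in range(1,k) if s[i][4]>80])
E
```

```text
a [[220.4, 176.6], [327.6, 245.3], [403.4, 267.0], [354.3, 288.5], [250.6, 310.5]]
m [[218.8, 177.8], [327.6, 245.2], [403.4, 266.8], [354.2, 288.8], [250.6, 310.5]]
```

View pics/scene_m.png

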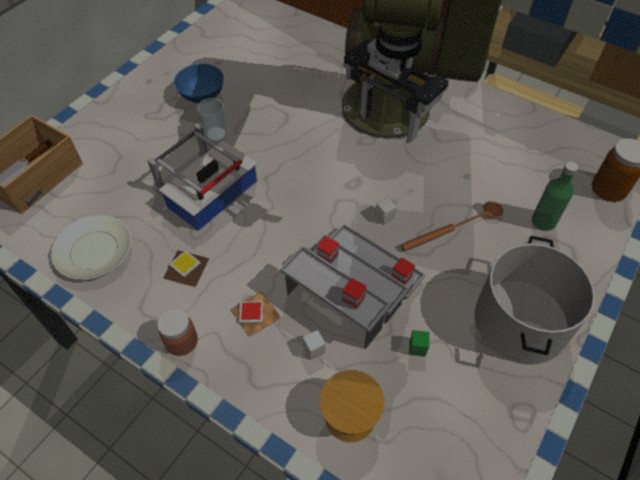

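The box is closed with its clamp down, the red tins stand at their starting pixels, and the arm is clear. Handing in.

```bash
python3 - <<'E'
from H import *
print(finish_job()); st()
E
```

```text
the job is handed in; nothing more can be done
None
the job is handed in; nothing more can be done
```

The job is done and handed in; the clock read about 106 s at the last reading before hand-in, against the 210 s limit. The yellow tile lay on the dark coaster. I swung the clamp back, set the lid down beside the box and put all four yellow tins in upright. I then reseated the lid and brought the clamp down on it.

**Lid knocked:** during the run the lid was shifted about 38 mm while it lay on the counter. Both cameras gave the same shift within 0.4 mm, and I corrected the grasp for it.

**Tin nudged:** I moved one yellow tin about 10 mm along its tray before picking, because the open fingers would have hit its neighbour.

**Last checks:**
- **Lid:** before the clamp came over, the plate was level, with its top 71.8 mm up as at the start. At the end it was about 2 mm from its starting position, against the 8 mm limit.
- **Clamp:** the top camera shows the bar at its starting height within 0.4 mm. In the scene view it appears about 1.6 pixels from its start, which I put down to changed shading but did not check further.
- **Red tins:** all three are within 0.3 pixel of their starting positions in the scene view.

**Checks that disagreed:**
- One lid-tilt reading of -0.045 was spoiled by arm pixels; a cleaner fit gave slopes of 0.003 or less.
- The last two-view reading of one red tin was about 5 mm off because the arm hid part of it; the unobstructed scene view showed it had not moved.

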